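# Load a plate onto its setter and dock it for the kiln

## Robot

A 6-joint arm with a two-finger parallel gripper is mounted at the origin on the work surface. World frame = base frame: x ahead of the robot, y to its left, z up, the work surface at z = 0. Lengths are in m, angles in rad, forces in N, time in s.
With the tool pointing down it reaches from about 0.35 to 0.875 m from the base axis. Payload 4.2 kg.
Tool frame: the origin (TCP) lies midway between the tips of the shut fingers; the grasp point (between the pads) lies env.tcp_to_grasp behind it (env.tcp_to_grasp is the distance from the TCP to the grasp point, in m); z points along the fingers, y is the direction in which the jaws open and shut (so a half turn about z gives the same grasp; the last joint's range is limited). The gripper opens to 87 mm and grips with 3 to 60 N. Pads are 19 mm wide; open, the fingers measure 117 mm over their backs; the gripper's body (75 mm by 190 mm) begins 51 mm behind the grasp point.
Start: joints at [1.608, 0.385, 0.008, 0, -1.194, -0.259], TCP at [0.137, 0.61, 0.223] pointing down, gripper open.
Joint ranges: [-3.14, 3.14], [-1.21, 2.06], [-1.07, 1.41], [-3.16, 2.05], [-2.99, -0.16], [-3.1, 3.1]. Speed limits (rad/s): [2.79, 2.79, 3.14, 3.14, 3.14, 3.14].

## Interface

Orientations are given as a rotation vector (axis times angle).
In Python, from cell import readout, camera, camera_model, job, env gives the robot as it stands.
- The arm moves only by the tool apply_moves, never from a script. Its argument "motion" is a list that holds one entry, the list of rows, each a list of 7 numbers: the shift along the tool's x, y, z in mm, then the turn, a rotation vector about the tool's x, y, z in rad, then the finger opening in mm, from 0 to 87. A call has 1 to 8 rows; each row is the pose to reach, as a shift and turn from the pose commanded when the call began, along the tool's axes at that moment; what a row does not reach only later rows make up. A row lasts 1/10 s, in which the tool goes at most 50 mm and 8.59 degrees, less where a joint would pass 70% of its speed; a pose out of reach is approached as far as the arm can. A call with a gripper value outside its range is refused whole. The fingers move at their own pace and stop on an object; "grip_force" is the grip in N (left out, the last holds). Time passes only in rows, so rows that repeat a pose let the fingers close. It gives the time, the measured TCP pose, the force and the opening at its end, in the units of the state.
- readout.get_obs(): the state, without advancing time (a new reading comes with each control period).
- camera(name): name is "side" or "top" or "wrist"; returns the picture (384x512x3 uint8, red, green, blue); there is no depth.
- camera_model(name): a dict with "K" (3x3 intrinsics, pixels), "eye" and "orientation" of the camera in the world. Camera axes: x right, y down, z forward; pixel columns grow to the right and rows downward; lengths in m; the calibration is good to about 2 mm. A picture is of the moment at which its call begins: read the wrist's pose just before it. camera_model takes no time and is no camera call; for the wrist camera it gives the pose at the moment of the call.
- job.close_job(): hands the job in, once; it reports no verdict.
The state is a dict: "time": time; "joint_positions": joint angles; "qvel": joint speeds; "effort": joint torques, N m; "ee_pos": TCP position; "eef_rot": TCP orientation; "wrist_force": force on the tool from outside, world axes, zero at the start; "torque": the same for the moment, N m; "gripper_width": finger opening in m.
Only numpy, scipy, OpenCV 4.12 (cv2) and the standard library are available. Lean on these libraries where they do the work, as an engineer would, in place of code of your own. Each camera call takes 0.05 s, during which the arm holds its last target.

## Task

Slide the speckled navy plate off the plywood deck onto the cream setter board until it drops into the board's round seat, without lifting the plate; do this while the board is still in the open part of the loading bay. Then slide board and plate together into the dock until the board is fully home against the end stop with its front edge under the red lip. Leave the jar, the cup and the other saucer where they are.

Things in the scene. Friction and masses are not known exactly. Their poses are not given: they have to be found in the camera images.
- plate: Navy plate with cream speckles, upside down (rim down) on the plywood deck, 130 mm in diameter, 24 mm high, about 0.25 kg. Origin: centre of its underside; z up; round, so yaw means nothing. The lowest 4 mm of its rim is upright, lower edge bevelled 2 mm; above, it slopes up to a foot ring of 84 mm outside diameter around an open well.
- well (a point): On the plate's axis, in the middle of the floor of the round well in its top, 13 mm above the plate's origin. The well is 64 mm wide at its mouth, 11 mm higher. Shut fingertips lowered into it, clear of the floor, can hook the foot ring from inside and drag the plate (under 5 N).
- setter: Loose smooth cream board, 160 x 160 x 14 mm, about 0.4 kg, on the table in the open part of the bay. Origin: centre of its underside; x towards the dock, y towards the deck. Two pins, 10 mm thick, top 28 mm above the table, at x = -41 and 41, y = -58 mm, stop and centre a plate slid on along -y. It starts at bay x = -25 to 10, y = 3 to 6 mm, yaw within 0.03 rad, and glides easily.
- seat (a point): Centre of the floor of the round seat in the board's top, 10 mm above the board's origin. The seat is 135 mm in diameter and 4 mm deep. A seated plate's origin is at this point.
- tab (a point): Middle of the rear face of the board's upright push tab, 80 mm behind (-x of) the board's origin, 30 mm above the table. The tab is 10 mm thick along x, 60 mm wide along y, its top 46 mm above the table. Pushing the loaded board takes about 2 to 5 N.
- bay: Loading bay fixed to the table. Origin on the table in the middle of its open part; x into the dock, y towards the deck, z up. Right steel rail: inner face y = -81.5 mm, x = -100 to 210 mm, 24 mm high. Left steel rail (dock only): inner face y = 81.5 mm, x = 145 to 205 mm, flared mouth from x = 96 mm; so 1.5 mm play each side of the board, which slips in readily once it lies along the right rail.
- home (a point): Point on the table where the board's origin lies when fully home: x = 115 mm, y = 0 in the bay's frame. The end stop's face is 80 mm beyond (bay x = 195 mm); the red lip overhangs from there back to x = 187 mm, underside 20 mm above the table.
- deck (a point): Centre of the top of the plywood deck that carries the plate: 205 x 205 mm, top 15.5 mm above the table (1.5 mm above the board's top), bay x = -102 to 102 mm, y = 94 to 299 mm.
- jar: Bystander: amber glass jar with white lid, 62 mm in diameter, 85 mm high, standing on the table; origin at the centre of its underside.
- cup: Bystander: navy cup, 70 mm wide at the rim, 60 mm high, standing on the table; origin at the centre of its underside.
- saucer: Bystander: a smaller speckled navy saucer, upside down on the bare table beside the right rail, 104 mm in diameter, 24 mm high; origin at the centre of its underside.
Not all that is in view belongs to the job. Leave any purple or yellow look-alike of the plate alone.

How it is judged:
On the way, in this order (a step that is already met when the one before it is completed fails the run):
1. the plate has dropped into the seat of the setter board while the board is still in the open part of the bay (its origin less than 60 mm along the bay) (horizontal distance between plate and setter below 0.0045 m and z of plate in the frame of setter below 0.0118 m and angle between the z axis of plate and the z axis of setter, either way round below 0.03 rad and x of setter in the frame of bay below 0.06 m), for 0.2 s.
2. board and plate together are fully home in the dock (horizontal distance between plate and setter below 0.0045 m and z of plate in the frame of setter below 0.0118 m and angle between the z axis of plate and the z axis of setter, either way round below 0.03 rad and x of setter in the frame of bay above 0.112 m and y of setter in the frame of bay between -0.004 and 0.004 m and angle between the x axis of setter and the x axis of bay, either way round below 0.04 rad and height (world z) of setter below 0.003 m and angle between setter's own z axis and vertical below 0.03 rad), for 0.2 s.
At the end, for the whole second after the job is handed in: Plate flat in the board's seat (centres within 4.5 mm, within 1.8 mm of the seat floor, 0.03 rad); board flat on the table (z under 3 mm, 0.03 rad) and home in the dock: origin over 112 mm along the bay (115 is home), within 4 mm sideways and 0.04 rad in yaw; both at rest (all of step 2 and linear speed of each of setter, plate below 0.01 m/s); the robot touches nothing.
It fails at once if the plate is lifted more than about 30 mm off the deck (height (world z) of plate above 0.045 m).
It fails at once if the jar, the cup or the other saucer is moved by more than 20 mm (distance of any of jar, cup, saucer from where it was at the start of the episode above 0.02 m).
It also fails if it takes over 58 s, if anything falls off the work surface, if the arm or the gripper's body presses on something with over 40 N, if the wrist force passes 120 N, or if a joint passes its speed limit or range.

## Working session

There is one attempt and no reset: what is moved stays moved. The work goes in short steps, Python scripts to look and compute and a tool call to move; the robot and the scene stay as the last step left them, time stands still between calls to the robot, and variables do not carry over. Pictures are saved under pics/ and viewed, and the job is handed in when it is done.

Besides the shell and the picture viewer there is one more tool, called after "Request:" as name(argument=value, ...), one argument or row to a line, values as JSON. apply_moves: Moves the arm, as the interface text tells. Its arguments: {"type":"object","properties":{"motion":{"type":"array","items":{"type":"array","items":{"type":"array","items":{"type":"number"}}}},"grip_force":{"type":"number"}},"required":["motion"]}

```bash
ls; mkdir -p pics; python3 - <<'E'
from cell import readout,camera,camera_model,env
import cv2
o=readout.get_obs();print({k:o[k] for k in('time','ee_pos','eef_rot','wrist_force','gripper_width')},env.tcp_to_grasp)
for n in('top','side'):
    im=camera(n);cv2.imwrite(f'pics/{n}0.png',im[:,:,::-1])
    m=camera_model(n);print(n,m)
E
```

```text
pics
{'time': 0.0, 'ee_pos': array([0.13733761, 0.60911575, 0.22147293]), 'eef_rot': array([ 3.12013400e+00, -3.47696623e-01, -2.20269346e-04]), 'wrist_force': array([-0.60451034, -0.38345298, -0.0264651 ]), 'gripper_width': 0.08700982158513718} 0.0187
top {'K': array([[464.34767694,   0.        , 258.15159578],
       [  0.        , 464.34767694, 192.15359966],
       [  0.        ,   0.        ,   1.        ]]), 'eye': array([0.50879992, 0.01504421, 1.17592053]), 'orientation': array([-2.18378654,  2.15934343, -0.1160563 ])}
side {'K': array([[495.57281184,   0.        , 260.71572657],
       [  0.        , 495.57281184, 196.07224121],
       [  0.        ,   0.        ,   1.        ]]), 'eye': array([ 0.52977843, -0.75016657,  0.93162125]), 'orientation': array([-2.42133015,  0.21013495, -0.05281448])}
```

View pics/top0.png

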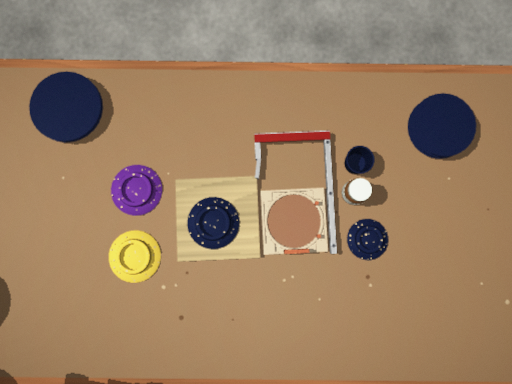

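View pics/side0.png

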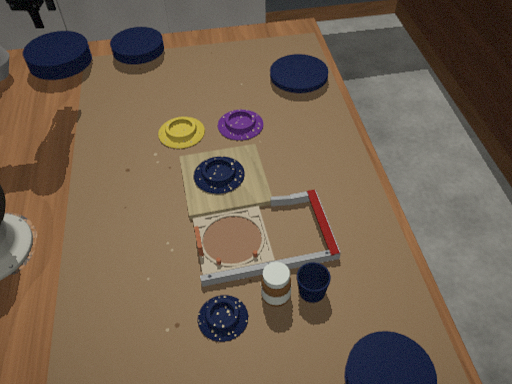

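Top image: the plate candidates are navy on the deck (213,222), purple (137,190), yellow (135,256) and the navy saucer beside the right rail (368,239). The speckled navy one on the plywood deck fits the description. I'll confirm it in an enlarged crop.

```bash
python3 - <<'E'
import cv2
im=cv2.imread('pics/top0.png')
c=im[120:270,165:345];cv2.imwrite('pics/top0c.png',cv2.resize(c,None,fx=4,fy=4,interpolation=cv2.INTER_CUBIC))
E
```

```text
(no output)
```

View pics/top0c.png

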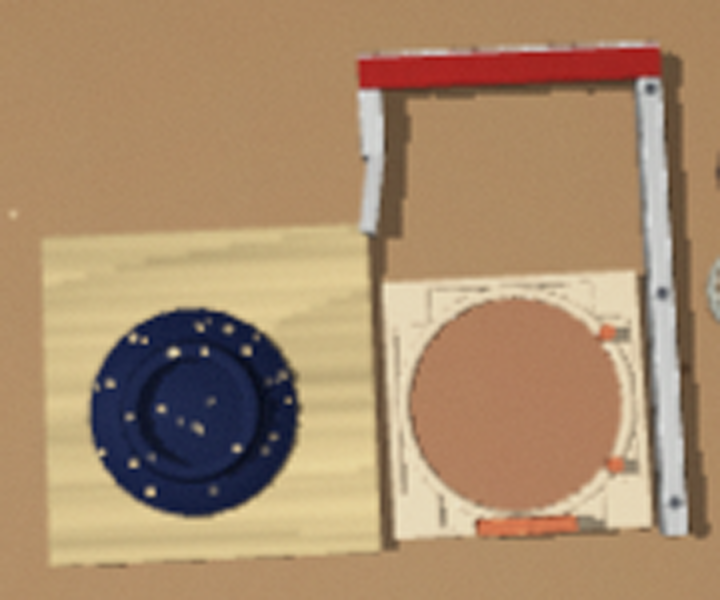

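```bash
cat > h.py <<'E'
import numpy as np,cv2
from scipy.spatial.transform import Rotation as R
def ray(m,u,v,z):
    d=R.from_rotvec(m['orientation']).apply(np.linalg.inv(m['K'])@[u,v,1.]); e=np.array(m['eye'])
    return e+d*(z-e[2])/d[2]
def proj(m,p):
    c=R.from_rotvec(m['orientation']).inv().apply(np.atleast_2d(p)-m['eye']); q=c@np.array(m['K']).T
    return q[:,:2]/q[:,2:]
E
python3 - <<'E'
from h import *
from cell import camera_model
m=camera_model('top')
f=lambda x,y,z:ray(m,165+(x+.5)/4-.5,120+(y+.5)/4-.5,z)[:2]*1000
D=np.array([f(*p,.0155) for p in[(42,238),(370,226),(382,550),(50,566)]])
B=np.array([f(*p,.014) for p in[(385,283),(637,271),(652,527),(395,540)]])
for n,q in(('deck',D),('board',B)):
    print(n,q.round(1).tolist(),'c',q.mean(0),'sides',[np.linalg.norm(q[i]-q[i-1]).round(1) for i in range(4)])
    xa=(q[0]+q[1]-q[2]-q[3]);ya=q[0]+q[3]-q[1]-q[2]
    print('yaw x',np.arctan2(xa[1],xa[0]),'y',np.arctan2(-ya[0],ya[1]))
im=cv2.imread('pics/top0.png')
hsv=cv2.cvtColor(im,cv2.COLOR_BGR2HSV)
b,g,r=[im[...,i].astype(int) for i in range(3)]
mk=((b>r+8)).astype(np.uint8); mk[:,:170]=0;mk[:,255:]=0;mk[:170]=0;mk[262:]=0
c=max(cv2.findContours(mk,0,1)[0],key=cv2.contourArea);e=cv2.fitEllipse(cv2.convexHull(c));print('plate ell',e,f(0,0,0)[:0],ray(m,*e[0],.0185))
s=((r-b>50)&(r<195)&(r-g>40)).astype(np.uint8); s[:,:262]=0;s[:,325:]=0;s[:190]=0;s[250:]=0
c=max(cv2.findContours(s,0,1)[0],key=cv2.contourArea);e=cv2.fitEllipse(cv2.convexHull(c));print('seat ell',e,ray(m,*e[0],.011))
E
```

```text
deck [[657.8, 219.1], [667.8, 12.8], [465.6, 3.1], [453.6, 208.2]] c [561.19289146 110.80358425] sides [np.float64(204.5), np.float64(206.5), np.float64(202.5), np.float64(205.4)]
yaw x 0.050581949904821705 y 0.05354202846636565
board [[632.0, 3.0], [641.4, -155.7], [481.5, -164.5], [471.7, -4.9]] c [556.6591622  -80.52985543] sides [np.float64(160.4), np.float64(159.0), np.float64(160.2), np.float64(159.9)]
yaw x 0.05194437869535321 y 0.06015538555717399
plate ell ((212.91783142089844, 222.56124877929688), (50.48678207397461, 51.20792770385742), 47.73646545410156) [] [0.54962186 0.12147566 0.0185    ]
seat ell ((293.9110412597656, 220.7995147705078), (51.9725227355957, 52.78481674194336), 132.19920349121094) [ 0.55656354 -0.0806802   0.011     ]
```

Confirmed: the navy plate with cream speckles is on the plywood (crop centre 195,412), the board's seat is at crop (516,403), and the pins on the right rail side are at (608,332) and (616,465).
Plate ≈ (550,121) mm and seat ≈ (557,-81) mm. Bay yaw ≈ 0.052 and bay origin ≈ (571,-85) mm.

```bash
cat >> h.py <<'E'
BY=0.052; BO=np.array([571.4,-85.4])
def bay(p):
    d=np.array(p[:2])*1000-BO;c,s=np.cos(BY),np.sin(BY);return np.array([c*d[0]+s*d[1],-s*d[0]+c*d[1]])
def world(b):
    c,s=np.cos(BY),np.sin(BY);return BO+np.array([c*b[0]-s*b[1],s*b[0]+c*b[1]])
def go(xyz_mm,yaw=BY):
    from cell import readout
    o=readout.get_obs();r=R.from_rotvec(o['eef_rot'])
    t=R.from_euler('z',yaw)*R.from_euler('x',np.pi)
    print('t',o['time'],'tcp',o['ee_pos'].round(4),'bay',bay(o['ee_pos']).round(1),'F',np.round(o['wrist_force'],1),'w',round(o['gripper_width'],4))
    print('shift',r.inv().apply(np.array(xyz_mm)-o['ee_pos']*1000).round(1),'turn',(r.inv()*t).as_rotvec().round(3))
E
python3 -c "
from h import *
go((549.6,121.5,130))"
```

```text
t 0.1 tcp [0.1374 0.6092 0.2216] bay [-397.3  716.2] F [ 0.2  0.1 -0.2] w 0.0872
shift [509.5 384.8  92.4] turn [ 0.002  0.    -0.274]
```

Request:
apply_moves(
  motion=[
    [[20,15,0,0,0,0,0],[55,42,0,0,0,-0.04,0],[95,72,0,0,0,-0.08,0],[133,100,0,0,0,-0.12,0],[170,128,0,0,0,-0.16,0],[207,156,0,0,0,-0.2,0],[243,184,0,0,0,-0.24,0],[278,210,0,0.002,0,-0.274,0]],
  ],
  grip_force=30,
)

```text
time: 0.9
ee_pos: [0.3631, 0.3417, 0.2224]
eef_rot: [-3.139, -0.084, 0.0]
wrist_force: [1.1, 0.7, 0.1]
gripper_width: 0.0312
```

```bash
python3 -c "
from h import *
go((549.6,121.5,130))"
```

```text
t 0.9 tcp [0.3631 0.3417 0.2224] bay [-185.8  437.4] F [1.1 0.7 0.1] w 0.0312
shift [174.4 230.1  92. ] turn [-0.002  0.     0.002]
```

Request:
apply_moves(
  motion=[
    [[25,33,0,0,0,0,0],[50,66,10,0,0,0,0],[76,100,25,0,0,0,0],[101,133,40,0,0,0,0],[126,166,60,0,0,0,0],[150,198,80,0,0,0,0],[165,218,90,0,0,0,0],[165,218,90,0,0,0,0]],
  ],
)

```text
time: 1.7
ee_pos: [0.5387, 0.1319, 0.1295]
eef_rot: [3.14, 0.075, -0.007]
wrist_force: [-0.2, -0.3, 0.8]
gripper_width: 0.0008
```

```bash
python3 -c "
from h import *
from cell import camera,camera_model
go((549.6,121.5,60))
m=camera_model('wrist');im=camera('wrist');cv2.imwrite('pics/w1.png',im[:,:,::-1])
print(m); print(proj(m,[[.5496,.1215,.0395]]))"
```

```text
t 1.7 tcp [0.5387 0.1319 0.1295] bay [-21.4 218.7] F [-0.2 -0.3  0.8] w 0.0008
shift [10.7 10.8 69.5] turn [ 0.     0.004 -0.004]
{'K': array([[318.19922158,   0.        , 254.92323763],
       [  0.        , 318.19922158, 190.58339429],
       [  0.        ,   0.        ,   1.        ]]), 'eye': array([0.62077808, 0.13591417, 0.29125281]), 'orientation': array([ 2.1034554 , -2.00347013, -0.30839595])}
[[268.30644474 181.87394584]]
```

View pics/w1.png

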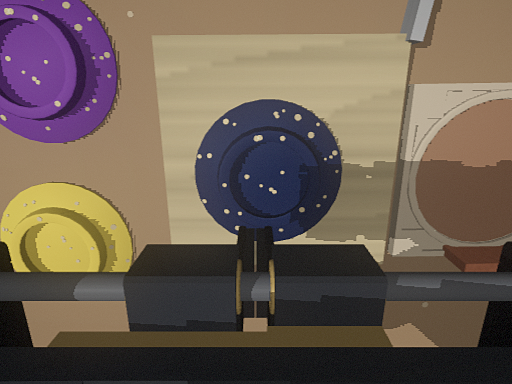

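Wrist view: the navy plate's foot ring is at ~(268,175), with the shut fingers just short of it. I'll cross-check the centre before descending.

```bash
python3 -c "
from h import *
from cell import camera_model
m=camera_model('wrist');im=cv2.imread('pics/w1.png')
b,g,r=[im[...,i].astype(int) for i in range(3)]
mk=((b>r+15)).astype(np.uint8);mk[:,:190]=0;mk[:,345:]=0;mk[228:]=0
c=max(cv2.findContours(mk,0,1)[0],key=cv2.contourArea);h=cv2.convexHull(c)
h=np.array([p for p in h if p[0][1]<222]);e=cv2.fitEllipse(h);print(e)
P=np.array([ray(m,*p[0],.0175) for p in h])
A=np.c_[2*P[:,:2],np.ones(len(P))];s=np.linalg.lstsq(A,(P[:,:2]**2).sum(1),rcond=None)[0];print(s[:2],np.sqrt(s[2]+s[:2]@s[:2]))
"
```

```text
((267.8560791015625, 169.98292541503906), (140.99803161621094, 145.90310668945312), 79.11808776855469)
[0.54951844 0.12250979] 0.06479097261035342
```

Request:
apply_moves(
  motion=[
    [[10,9,0,0,0,0,0],[10,9,30,0,0,0,0],[10,9,60,0,0,0,0],[10,9,75,0,0,0,0],[10,9,75,0,0,0,0]],
  ],
)

```text
time: 2.25
ee_pos: [0.5477, 0.1265, 0.0556]
eef_rot: [-3.14, -0.084, 0.005]
wrist_force: [0.4, -0.7, 0.2]
gripper_width: 0.0006
```

```bash
python3 -c "
from h import *
go((549.6,121.5,31))"
```

```text
t 2.25 tcp [0.5477 0.1265 0.0556] bay [-12.6 212.9] F [ 0.4 -0.7  0.2] w 0.0006
shift [ 1.7  5.2 24.6] turn [-0.     0.003  0.001]
```

Request:
apply_moves(
  motion=[
    [[0,5,5,0,0,0,0],[0,5,12,0,0,0,0],[0,5,18,0,0,0,0],[0,5,22,0,0,0,0],[0,5,24,0,0,0,0],[0,5,24,0,0,0,0]],
  ],
)

```text
time: 2.85
ee_pos: [0.5493, 0.1214, 0.0329]
eef_rot: [-3.139, -0.082, 0.0]
wrist_force: [-0.3, -0.3, -0.2]
gripper_width: 0.0002
```

Request:
apply_moves(
  motion=[
    [[0,3,1,0,0,0,0],[0,8,1.5,0,0,0,0],[0,12,1.5,0,0,0,0],[0,16,1.5,0,0,0,0],[0,20,1.5,0,0,0,0],[0,24,1.5,0,0,0,0],[0,28,1.5,0,0,0,0],[0,32,1.5,0,0,0,0]],
  ],
)

```text
time: 3.65
ee_pos: [0.5514, 0.0895, 0.0317]
eef_rot: [-3.138, -0.082, -0.002]
wrist_force: [0.5, 1.6, 0.0]
gripper_width: 0.0006
```

```bash
python3 -c "
from h import *
from cell import camera,camera_model
go((549.6,121.5,31))
im=camera('side');cv2.imwrite('pics/s2.png',cv2.resize(im[130:350,150:350,::-1],None,fx=2.5,fy=2.5))"
```

```text
t 3.65 tcp [0.5514 0.0895 0.0317] bay [-10.9 175.7] F [0.5 1.6 0. ] w 0.0006
shift [ -0.1 -32.    0.8] turn [-0.002 -0.001  0.   ]
```

View pics/s2.png

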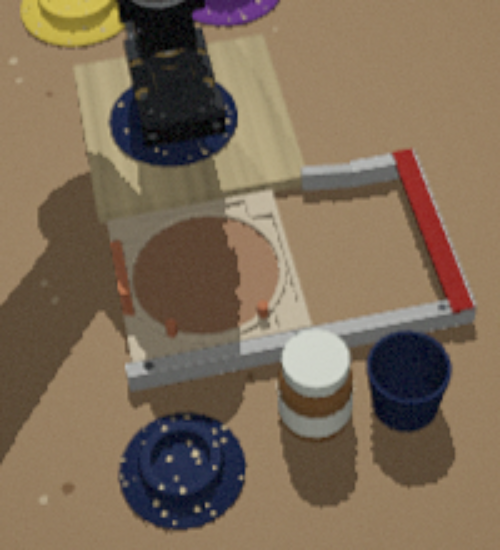

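The plate follows, with 1.6 N on the wrist. I'll keep dragging.

Request:
apply_moves(
  motion=[
    [[0,8,0,0,0,0,0],[-0.5,16,0,0,0,0,0],[-1,26,0,0,0,0,0],[-1.5,36,0,0,0,0,0],[-2,46,0,0,0,0,0],[-2.5,56,0,0,0,0,0],[-3,66,0,0,0,0,0],[-3.4,76,0,0,0,0,0]],
  ],
)

```text
time: 4.5
ee_pos: [0.5516, 0.0126, 0.0315]
eef_rot: [-3.139, -0.082, -0.001]
wrist_force: [-0.7, 2.5, 0.7]
gripper_width: 0.0009
```

Request:
apply_moves(
  motion=[
    [[0,8,0,0,0,0,0],[0,16,0,0,0,0,0],[0,24,0,0,0,0,0],[0,32,0,0,0,0,0],[0,40,0,0,0,0,0],[0,48,0,0,0,0,0],[0,56,0,0,0,0,0],[0,64,0,0,0,0,0]],
  ],
)

```text
time: 5.3
ee_pos: [0.5549, -0.0512, 0.0312]
eef_rot: [-3.139, -0.082, -0.0]
wrist_force: [0.0, 1.4, -1.1]
gripper_width: 0.0003
```

```bash
python3 -c "
from h import *
from cell import camera,camera_model
go((549.6,121.5,31))
im=camera('side');cv2.imwrite('pics/s3.png',cv2.resize(im[130:350,150:350,::-1],None,fx=2.5,fy=2.5))"
```

```text
t 5.3 tcp [ 0.5549 -0.0512  0.0312] bay [-14.7  35. ] F [ 0.   1.4 -1.1] w 0.0003
shift [   3.7 -172.7    0.6] turn [-0.002 -0.     0.   ]
```

View pics/s3.png

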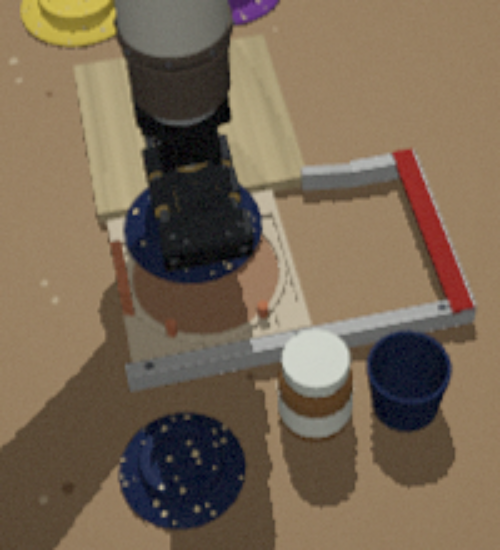

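Request:
apply_moves(
  motion=[
    [[0,6,0,0,0,0,0],[0,12,0.5,0,0,0,0],[0,18,1,0,0,0,0],[0,24,1,0,0,0,0],[0,30,1,0,0,0,0],[0,35,1,0,0,0,0],[0,39,1,0,0,0,0],[0,42,1,0,0,0,0]],
  ],
)

```text
time: 6.15
ee_pos: [0.5571, -0.0928, 0.0302]
eef_rot: [-3.139, -0.082, -0.0]
wrist_force: [-0.0, 0.8, -0.2]
gripper_width: 0.0003
```

Request:
apply_moves(
  motion=[
    [[0,2,0,0,0,0,0],[0,4,0,0,0,0,0],[0,6,0,0,0,0,0],[0,6,0,0,0,0,0]],
  ],
)

```text
time: 6.55
ee_pos: [0.5575, -0.0986, 0.0303]
eef_rot: [-3.139, -0.082, -0.001]
wrist_force: [0.2, 0.5, 0.1]
gripper_width: 0.0004
```

```bash
python3 -c "
from h import *
from cell import camera,camera_model
go((549.6,121.5,31))
im=camera('side');cv2.imwrite('pics/s4.png',cv2.resize(im[130:350,150:350,::-1],None,fx=2.5,fy=2.5))
im=camera('top');cv2.imwrite('pics/t4.png',cv2.resize(im[120:270,165:345,::-1],None,fx=4,fy=4))"
```

```text
t 6.55 tcp [ 0.5575 -0.0986  0.0303] bay [-14.5 -12.4] F [0.2 0.5 0.1] w 0.0004
shift [   3.6 -220.2   -0.3] turn [-0.002 -0.     0.   ]
```

View pics/s4.png

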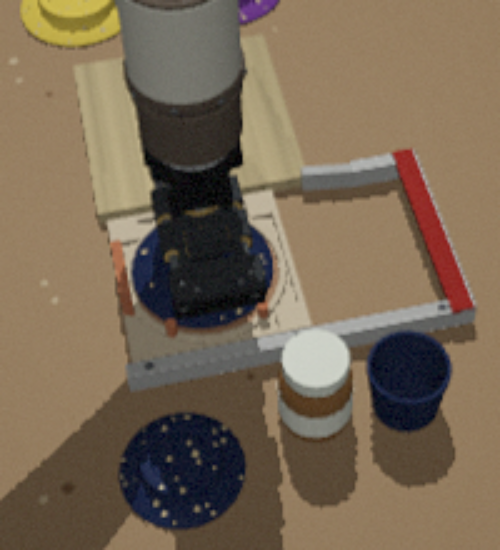

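View pics/t4.png

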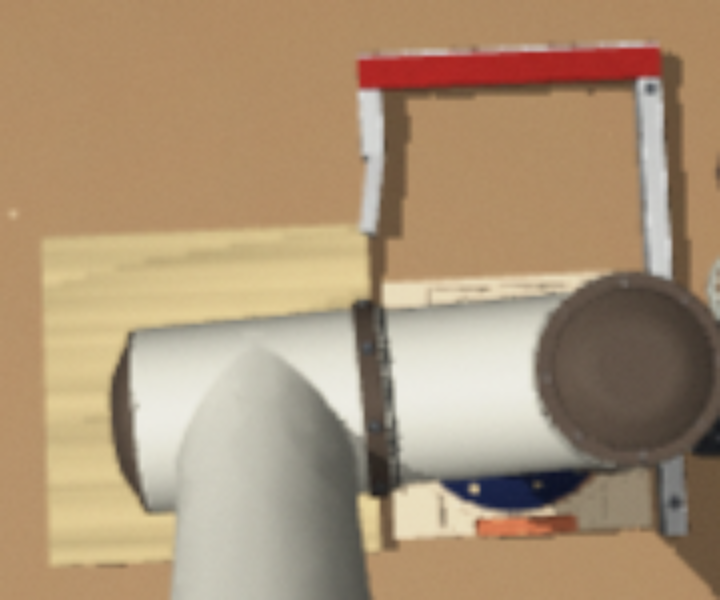

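Side view: the plate rim is almost at the pins (172,325) and (263,310), with a thin crescent of seat still showing. I'll go on slowly.

Request:
apply_moves(
  motion=[
    [[0,1.5,0,0,0,0,0],[0,3,0,0,0,0,0],[0,4.5,0,0,0,0,0],[0,6,0,0,0,0,0],[0,6,0,0,0,0,0]],
  ],
)

```text
time: 7.15
ee_pos: [0.558, -0.1043, 0.0303]
eef_rot: [-3.138, -0.082, -0.001]
wrist_force: [-0.2, 2.2, 0.4]
gripper_width: 0.0004
```

```bash
python3 -c "
from h import *
from cell import camera,camera_model
go((549.6,121.5,31))
im=camera('side');cv2.imwrite('pics/s5.png',cv2.resize(im[200:290,180:280,::-1],None,fx=6,fy=6,interpolation=2))"
```

```text
t 7.15 tcp [ 0.558  -0.1043  0.0303] bay [-14.3 -18.2] F [-0.2  2.2  0.4] w 0.0004
shift [ 3.300e+00 -2.259e+02 -2.000e-01] turn [-0.002 -0.001 -0.   ]
```

View pics/s5.png

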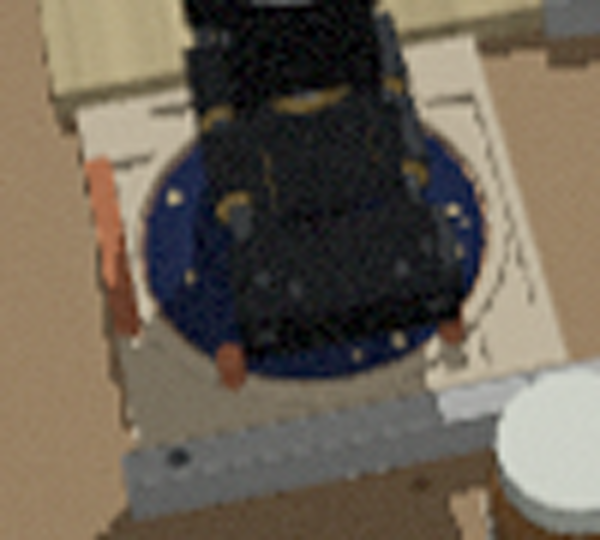

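Request:
apply_moves(
  motion=[
    [[0,1,0,0,0,0,0],[0,2,0,0,0,0,0],[0,3,0,0,0,0,0],[0,3,0,0,0,0,0]],
  ],
)

```text
time: 7.6
ee_pos: [0.5579, -0.1075, 0.0302]
eef_rot: [-3.139, -0.082, -0.0]
wrist_force: [0.2, 2.2, -0.4]
gripper_width: 0.0008
```

Request:
apply_moves(
  motion=[
    [[0,1,0,0,0,0,0],[0,2,0,0,0,0,0],[0,2,0,0,0,0,0]],
  ],
)

```text
time: 7.9
ee_pos: [0.558, -0.1095, 0.0302]
eef_rot: [-3.139, -0.082, -0.0]
wrist_force: [-0.4, 2.8, 0.5]
gripper_width: 0.0005
```

```bash
python3 -c "
from h import *
from cell import camera,camera_model
go((549.6,121.5,31))
im=camera('side');cv2.imwrite('pics/s6.png',cv2.resize(im[200:290,180:280,::-1],None,fx=6,fy=6,interpolation=2))"
```

```text
t 7.9 tcp [ 0.558  -0.1095  0.0302] bay [-14.6 -23.4] F [-0.4  2.8  0.5] w 0.0005
shift [   3.6 -231.1   -0.4] turn [-0.002 -0.     0.   ]
```

View pics/s6.png

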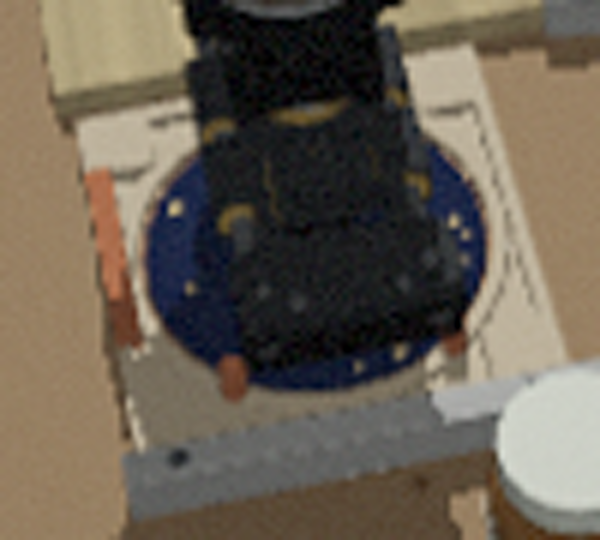

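The board is now gliding with the plate towards the rail. I'll push until the force rises.

Request:
apply_moves(
  motion=[
    [[0,1,0,0,0,0,0],[0,2,0,0,0,0,0],[0,2,0,0,0,0,0]],
  ],
)

```text
time: 8.25
ee_pos: [0.5581, -0.1112, 0.0302]
eef_rot: [-3.138, -0.082, -0.001]
wrist_force: [0.1, 4.9, 0.5]
gripper_width: 0.0008
```

Request:
apply_moves(
  motion=[
    [[0,-4,0,0,0,0,0],[0,-10,0,0,0,0,0],[0,-12,-25,0,0,0,0],[0,-15,-65,0,0,0,0],[-30,-23,-90,0,0,0,0],[-75,-23,-90,0,0,0,0],[-115,-23,-90,0,0,0,40],[-115,-23,-90,0,0,0,40]],
  ],
)

```text
time: 9.05
ee_pos: [0.4357, -0.0951, 0.1198]
eef_rot: [-3.138, -0.08, 0.008]
wrist_force: [-0.2, -0.7, -0.5]
gripper_width: 0.0091
```

```bash
python3 -c "
from h import *
from cell import camera,camera_model
go((549.6,121.5,31))
m=camera_model('wrist')
im=camera('wrist');cv2.imwrite('pics/w7.png',im[:,:,::-1])
im=camera('side');cv2.imwrite('pics/s7.png',cv2.resize(im[130:330,150:350,::-1],None,fx=3,fy=3))
im=camera('top');cv2.imwrite('pics/t7.png',cv2.resize(im[120:270,165:345,::-1],None,fx=4,fy=4))"
```

```text
t 9.05 tcp [ 0.4357 -0.0951  0.1198] bay [-136.    -2.6] F [-0.2 -0.7 -0.5] w 0.0091
shift [ 125.3 -210.3   88.7] turn [-0.002  0.005 -0.001]
```

View pics/w7.png

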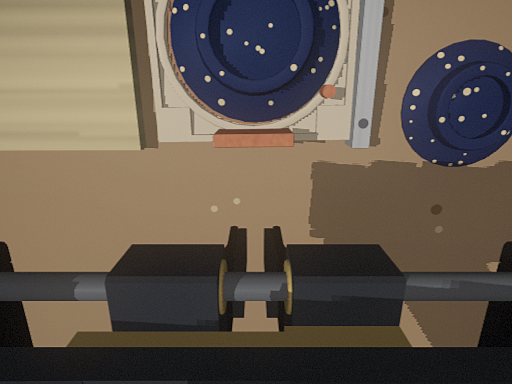

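View pics/s7.png

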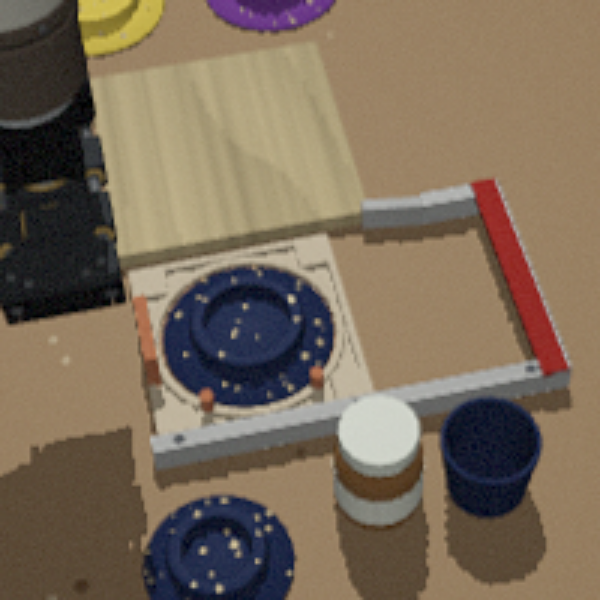

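View pics/t7.png

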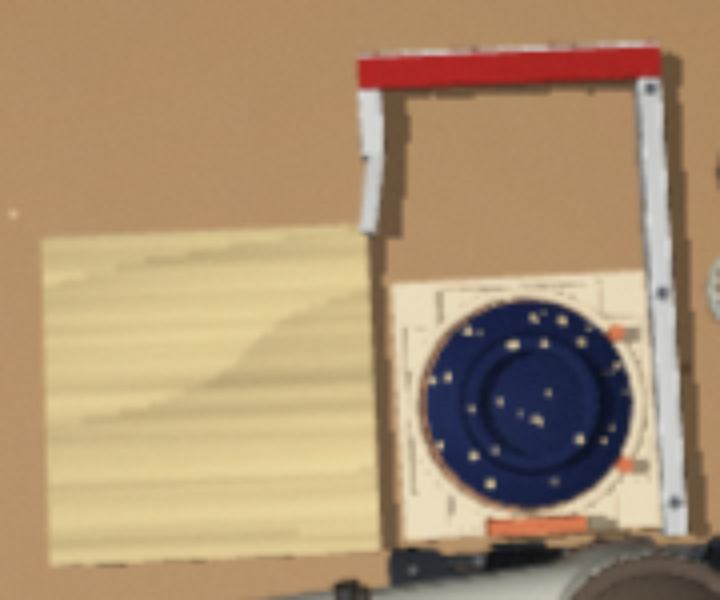

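Top view: the plate is in the seat with a thin even crescent, and the board is along the right rail. I'll measure the concentricity.

```bash
cat > meas.py <<'E'
from h import *
def plate(m,im,z,box):
    b,g,r=[im[...,i].astype(int) for i in range(3)]
    mk=((r-b<12)&(g<75)|(b>r+8)).astype(np.uint8);mk=((b>r+8)).astype(np.uint8);t=np.zeros_like(mk);x0,x1,y0,y1=box;t[y0:y1,x0:x1]=mk[y0:y1,x0:x1]
    c=max(cv2.findContours(t,0,1)[0],key=cv2.contourArea);h=cv2.convexHull(c)
    P=np.array([ray(m,*p[0],z) for p in h]);A=np.c_[2*P[:,:2],np.ones(len(P))];s=np.linalg.lstsq(A,(P[:,:2]**2).sum(1),rcond=None)[0]
    return s[:2],np.sqrt(s[2]+s[:2]@s[:2])
E
python3 -c "
from meas import *
from cell import camera_model
m=camera_model('top');f=lambda x,y,z:ray(m,165+(x+.5)/4-.5,120+(y+.5)/4-.5,z)[:2]*1000
q=np.array([f(*p,.014) for p in[(393,284),(645,270),(660,525),(405,540)]]);c=q.mean(0);print('board',c,bay(c/1000),[np.linalg.norm(q[i]-q[i-1]).round(1) for i in range(4)])
xa=q[0]+q[1]-q[2]-q[3];print(np.arctan2(xa[1],xa[0]))
im=cv2.resize(cv2.imread('pics/t7.png'),None,fx=.25,fy=.25,interpolation=cv2.INTER_AREA)
full=np.zeros((384,512,3),np.uint8);full[120:270,165:345]=im
for z in(.013,.018):
  p,r=plate(m,full,z,(262,328,190,250));print(z,p,bay(p),r)
"
```

```text
board [557.02722668 -85.84713706] [-14.37658636   0.30051477] [np.float64(159.9), np.float64(159.0), np.float64(159.6), np.float64(158.7)]
0.05557921075830054
0.013 [ 0.55748864 -0.08782523] [-14.01861182  -1.69888612] 0.06310580880976606
0.018 [ 0.5572793  -0.08738294] [-14.20467831  -1.24631409] 0.06283448412686347
```

The plate is concentric with the board within the measuring error (about 1–2 mm), and its radius is as expected. Next I lower the fingers behind the tab.

Request:
apply_moves(
  motion=[
    [[2,-1,20,0,0,0,25],[2,-1,50,0,0,0,25],[2,-1,75,0,0,0,25],[2,-1,88,0,0,0,25],[2,-1,88,0,0,0,25],[2,-1,88,0,0,0,25]],
  ],
)

```text
time: 9.8
ee_pos: [0.4452, -0.0933, 0.0321]
eef_rot: [-3.139, -0.083, -0.0]
wrist_force: [0.3, -0.7, 0.1]
gripper_width: 0.0253
```

```bash
python3 -c "
from h import *
from cell import camera,camera_model
w=world((-130,-1.5));go((w[0],w[1],32))
im=camera('wrist');cv2.imwrite('pics/w8.png',im[:,:,::-1])"
```

```text
t 9.8 tcp [ 0.4452 -0.0933  0.0321] bay [-126.4   -1.3] F [ 0.3 -0.7  0.1] w 0.0253
shift [-3.6  0.2  0.1] turn [-0.002 -0.     0.001]
```

View pics/w8.png

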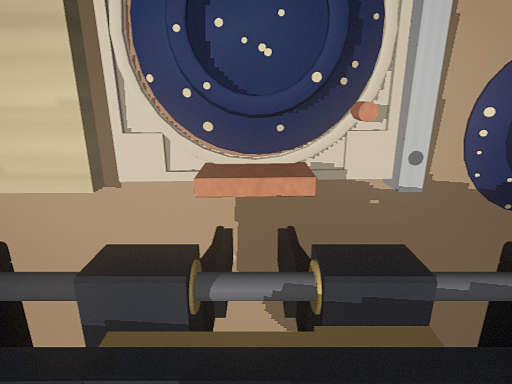

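Wrist view: the fingers straddle the tab's middle (tab 195–316 px, fingers centred at ~256). Now I push.

Request:
apply_moves(
  motion=[
    [[8,0,0,0,0,0,25],[15,0,0,0,0,0,25],[19,0,0,0,0,0,25],[22,0,0,0,0,0,25],[25,0,0,0,0,0,25],[29,0,0,0,0,0,25],[33,0,0,0,0,0,25],[38,0,0,0,0,0,25]],
  ],
)

```text
time: 10.65
ee_pos: [0.4816, -0.0914, 0.0318]
eef_rot: [-3.139, -0.082, 0.002]
wrist_force: [-2.4, -0.5, -2.2]
gripper_width: 0.0253
```

Request:
apply_moves(
  motion=[
    [[5,0,0,0,0,0,25],[10,0,0,0,0,0,25],[15,0,0,0,0,0,25],[20,0,0,0,0,0,25],[25,0,0,0,0,0,25],[30,0,0,0,0,0,25],[35,0,0,0,0,0,25],[40,0,0,0,0,0,25]],
  ],
)

```text
time: 11.45
ee_pos: [0.5223, -0.0892, 0.0322]
eef_rot: [-3.139, -0.082, -0.0]
wrist_force: [-2.4, 0.4, -0.9]
gripper_width: 0.0247
```

```bash
python3 -c "
from h import *
from cell import camera,camera_model
w=world((25.5,-1.5));go((w[0],w[1],32))
im=camera('wrist');cv2.imwrite('pics/w9.png',im[:,:,::-1])
im=camera('side');cv2.imwrite('pics/s9.png',cv2.resize(im[130:330,150:350,::-1],None,fx=3,fy=3))"
```

```text
t 11.45 tcp [ 0.5223 -0.0892  0.0322] bay [-49.2  -1.3] F [-2.4  0.4 -0.9] w 0.0247
shift [74.7  0.3  0.2] turn [-0.002 -0.     0.   ]
```

View pics/w9.png

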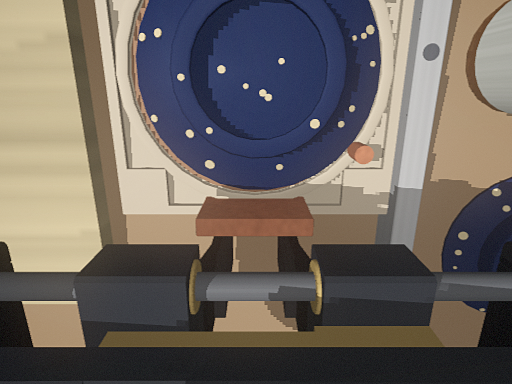

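View pics/s9.png

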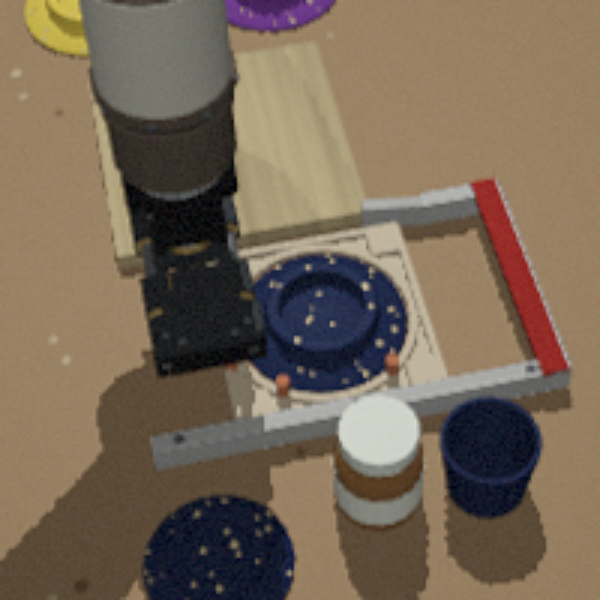

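The board is straight along the rail with the plate seated. I'll continue.

Request:
apply_moves(
  motion=[
    [[5,0,0,0,0,0,25],[10,0,0,0,0,0,25],[15,0,0,0,0,0,25],[20,0,0,0,0,0,25],[25,0,0,0,0,0,25],[30,0,0,0,0,0,25],[35,0,0,0,0,0,25],[40,0,0,0,0,0,25]],
  ],
)

```text
time: 12.35
ee_pos: [0.5623, -0.0871, 0.0323]
eef_rot: [-3.139, -0.082, -0.0]
wrist_force: [-4.0, -0.8, 2.4]
gripper_width: 0.0252
```

Request:
apply_moves(
  motion=[
    [[4,0,0,0,0,0,25],[8,0,0,0,0,0,25],[12,0,0,0,0,0,25],[16,0,0,0,0,0,25],[20,0,0,0,0,0,25],[24,0,0,0,0,0,25],[27,0,0,0,0,0,25],[30,0,0,0,0,0,25]],
  ],
)

```text
time: 13.15
ee_pos: [0.592, -0.0856, 0.0322]
eef_rot: [-3.139, -0.082, -0.0]
wrist_force: [-4.5, 0.3, 2.3]
gripper_width: 0.0252
```

Request:
apply_moves(
  motion=[
    [[1,0,0,0,0,0,25],[2,0,0,0,0,0,25],[3,0,0,0,0,0,25],[3,0,0,0,0,0,25]],
  ],
)

```text
time: 13.55
ee_pos: [0.595, -0.0854, 0.0322]
eef_rot: [-3.138, -0.082, -0.001]
wrist_force: [-3.4, -0.5, 0.6]
gripper_width: 0.0256
```

Request:
apply_moves(
  motion=[
    [[1,0,0,0,0,0,25],[2,0,0,0,0,0,25],[2,0,0,0,0,0,25]],
  ],
)

```text
time: 13.85
ee_pos: [0.5966, -0.0853, 0.0322]
eef_rot: [-3.139, -0.082, 0.001]
wrist_force: [-5.2, -0.7, 1.4]
gripper_width: 0.0251
```

```bash
python3 -c "
from h import *
from cell import camera,camera_model
w=world((25.5,-1.5));go((w[0],w[1],32))
im=camera('wrist');cv2.imwrite('pics/w10.png',im[:,:,::-1])
im=camera('side');cv2.imwrite('pics/s10.png',cv2.resize(im[180:290,230:350,::-1],None,fx=5,fy=5))"
```

```text
t 13.85 tcp [ 0.5966 -0.0853  0.0322] bay [25.2 -1.2] F [-5.2 -0.7  1.4] w 0.0251
shift [0.3 0.3 0.2] turn [-0.002  0.     0.   ]
```

View pics/w10.png

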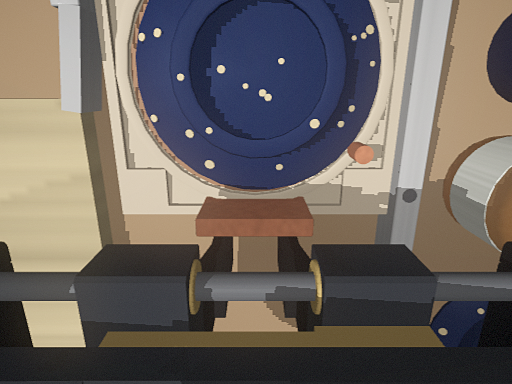

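View pics/s10.png

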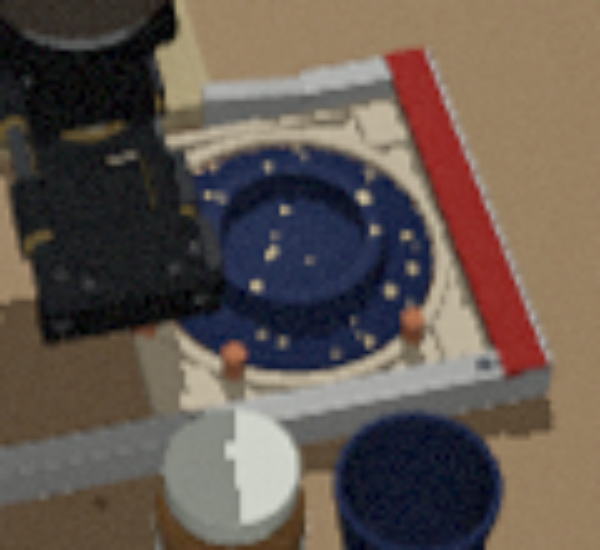

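The board's front edge is at or under the lip, but the force hasn't clearly risen. I'll push until the stop is felt.

Request:
apply_moves(
  motion=[
    [[1,0,0,0,0,0,25],[2,0,0,0,0,0,25],[2,0,0,0,0,0,25]],
  ],
)

```text
time: 14.25
ee_pos: [0.5966, -0.0854, 0.0319]
eef_rot: [-3.139, -0.081, 0.007]
wrist_force: [-7.7, -0.2, 2.8]
gripper_width: 0.0253
```

Request:
apply_moves(
  motion=[
    [[1,0,0,0,0,0,25],[2,0,0,0,0,0,25],[2,0,0,0,0,0,25]],
  ],
)

```text
time: 14.55
ee_pos: [0.5967, -0.0855, 0.0316]
eef_rot: [-3.139, -0.081, 0.014]
wrist_force: [-11.5, 0.2, 6.1]
gripper_width: 0.0251
```

Position is unchanged at 11.5 N, so the board is against the stop. I'll back off straight, rise and look.

Request:
apply_moves(
  motion=[
    [[-4,0,0,0,0,0,25],[-10,0,0,0,0,0,25],[-25,0,0,0,0,0,25],[-45,0,-20,0,0,0,25],[-60,0,-60,0,0,0,25],[-80,0,-100,0,0,0,25],[-110,0,-120,0,0,0,25],[-110,0,-120,0,0,0,25]],
  ],
)

```text
time: 15.35
ee_pos: [0.4917, -0.091, 0.1565]
eef_rot: [-3.138, -0.082, -0.017]
wrist_force: [2.2, -0.4, 0.7]
gripper_width: 0.0249
```

```bash
python3 -c "
from meas import *
from cell import camera,camera_model
w=world((25.5,-1.5));go((w[0],w[1],32))
im=camera('side');cv2.imwrite('pics/s11.png',cv2.resize(im[130:350,150:350,::-1],None,fx=2.5,fy=2.5))
im=camera('top')[:,:,::-1].copy();cv2.imwrite('pics/t11f.png',im);cv2.imwrite('pics/t11.png',cv2.resize(im[120:260,240:400],None,fx=4,fy=4,interpolation=2))
p,r=plate(camera_model('top'),im,.013,(255,326,145,215));print(p,bay(p),r)"
```

```text
t 15.35 tcp [ 0.4917 -0.091   0.1565] bay [-79.9  -1.4] F [ 2.2 -0.4  0.7] w 0.0249
shift [104.    0.5 125.6] turn [-0.003 -0.011  0.   ]
[ 0.6874991 -0.0813178] [116.15435175  -1.95774738] 0.06319633139337404
```

View pics/s11.png

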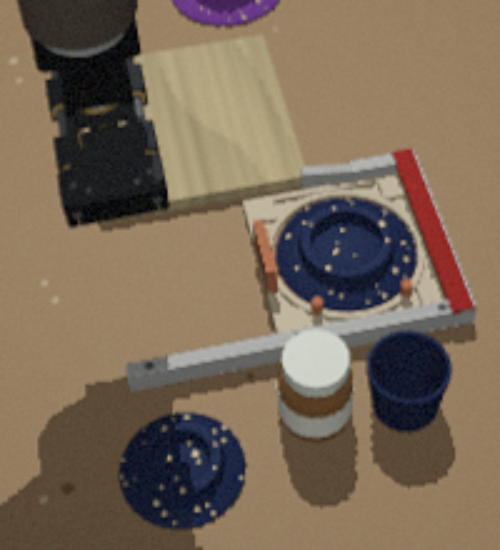

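View pics/t11.png

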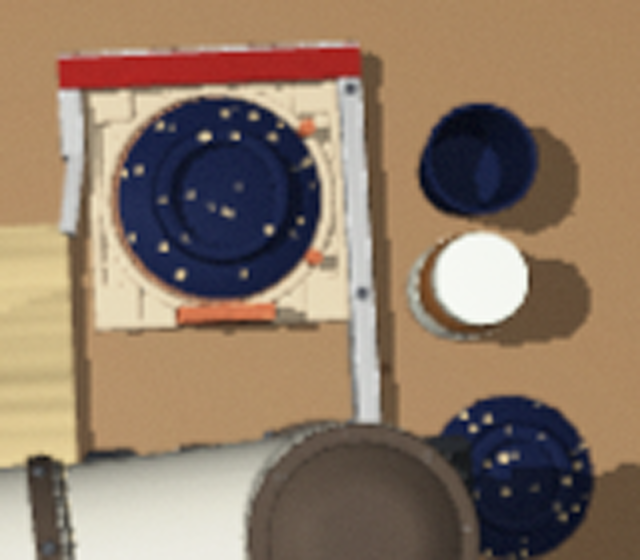

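Request:
apply_moves(
  motion=[
    [[0,0,0,0,0,0,25],[0,0,0,0,0,0,25],[0,0,0,0,0,0,25]],
  ],
)

```text
time: 15.75
ee_pos: [0.4913, -0.0911, 0.1512]
eef_rot: [-3.139, -0.082, 0.002]
wrist_force: [-0.2, 0.3, -0.3]
gripper_width: 0.0251
```

```bash
python3 -c "
from h import *
from cell import camera_model,job
m=camera_model('top');f=lambda x,y,z:ray(m,240+(x+.5)/4-.5,120+(y+.5)/4-.5,z)
for p in[(97,329),(348,319)]: print(bay(f(*p,.014)))
for p in[(60,88),(360,76)]: print('lip',bay(f(*p,.024)))
job.close_job()"
```

```text
[35.79130572 78.78490474]
[ 35.69033551 -79.08189279]
lip [188.18565868  95.8637137 ]
lip [188.3393816  -93.70784311]
the job is handed in; nothing more can be done
```

I dragged the speckled navy plate by its foot ring, with shut fingertips, off the deck into the board's seat while the board was at bay x ≈ -14 mm. I then pushed the tab until the board stood against the end stop, backed the arm off, and handed the job in at 15.8 s. The hand-in gives no verdict, so the checks below are my own.

**Home position:** The board stopped moving while the push force rose to 11.5 N. From the last picture, its rear edge is at bay x ≈ 35.7 mm (35 is home) and square to the bay. Its origin is therefore at about x = 115.7, y ≈ 0 mm.

**Seating:** The plate centre measured about x = 116, y = -2 mm, within about 2 mm of the board's centre. That is close to the camera error. I judged that the plate had dropped into the seat from its centring; I did not measure its height.

**Bystanders:** The jar, cup and saucer look unmoved in the pictures, but I did not measure them. The robot was clear, with no force on the wrist.

No check failed or disagreed.

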